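Slide a specimen carrier under the stage clip

ROBOT

A 6-joint arm with a two-finger parallel gripper is mounted at the origin on the work surface. World frame = base frame: x ahead of the robot, y to its left, z up, the work surface at z = 0. Lengths are in mm, angles in rad, forces in N, time in s.
With the tool pointing down it reaches from about 350 to 975 mm from the base axis. Payload 7.1 kg.
Tool frame: the origin (TCP) lies at the very end of the fingers, on their centre line; the grasp point (between the pads) lies 19 mm behind it; y points along the fingers, x is the direction in which the jaws open and shut, and the axes are right-handed (so a half turn about y gives the same grasp; the last joint's range is limited). The gripper opens to 88 mm and grips with 3 to 60 N. Pads are 20 mm wide; open, the fingers measure 115 mm over their backs; the gripper's body (75 mm by 178 mm) begins 61 mm behind the grasp point.
Start: joints at [-1.224, 0.423, 1.63, -0, 1.089, -0.019], TCP at [223.577, -583.625, 195.375] pointing down, gripper open.
Joint ranges: [-3, 3], [-0.9, 2.11], [0.09, 2.58], [-1.31, 4.45], [0.11, 2.69], [-2.54, 2.54]. Speed limits (rad/s): [2.39, 2.39, 3.01, 3.14, 3.14, 3.14].

INTERFACE

Orientations are given as a rotation vector (axis times angle).
In Python, from workcell import ctrl gives the robot as it stands. The module is installed in compiled form; this text tells all that it offers.
- The arm moves only by the tool carry_out, never from a script. Its arguments are lists of equal length, an entry for each row: "delta_pos": the shift along the tool's x, y, z in cm, a list of three; "rotation": the turn, a rotation vector about the tool's x, y, z in rad, a list of three. In form: {"delta_pos": [[dx, dy, dz], ...], "rotation": [[wx, wy, wz], ...]}. A call has 1 to 12 rows; each row is the pose to reach, as a shift and turn from the pose commanded when the call began, along the tool's axes at that moment; what a row does not reach only later rows make up. A row lasts 1/12 s, in which the tool goes at most 41.7 mm and 7.16 degrees, less where a joint would pass 70% of its speed; a pose out of reach is approached as far as the arm can. A call with a gripper value outside its range is refused whole. "hand" is the closure in counts, from 0 (fully open) to 255 (shut), set as the call begins (left out, the last holds). The fingers move at their own pace and stop on an object; the grip force is fixed at half the most. Time passes only in rows, so rows that repeat a pose let the fingers close. It gives the time, the measured TCP pose, the force and the opening at its end, in the units of the state.
- ctrl.get_obs(): the state, without advancing time (a new reading comes with each control period).
- ctrl.get_image(name): name is "side" or "top"; returns the picture (384x512x3 uint8, red, green, blue); there is no depth.
- ctrl.camera_info(name): a dict with "fov_y" (degrees; the focal length in pixels is half the picture's height over the tangent of half this angle, whatever the lens; pixels are square), "cx", "cy" (the principal point, pixels), "k1" (the pictures are not rectified: a ray, as slopes to the right and down, at radius r is drawn at 1 + k1 r^2 times it, then the intrinsics apply), "R" (3x3) and "t" (3): a world point X has camera coordinates R X + t. Camera axes: x right, y down, z forward; pixel columns grow to the right and rows downward; lengths in mm; the calibration is good to about 2 mm. A picture is of the moment at which its call begins. camera_info takes no time and is no camera call.
- ctrl.close_job(): hands the job in, once; it reports no verdict.
The state is a dict: "t": time; "qpos": joint angles; "qvel": joint speeds; "joint_torque": joint torques, N m; "ee_pos": TCP position; "orientation": TCP orientation; "ft_force": force on the tool from outside, world axes, zero at the start; "moment": the same for the moment, N m; "width": finger opening in mm.
Only numpy, scipy, OpenCV 4.12 (cv2) and the standard library are available. Lean on these libraries where they do the work, as an engineer would, in place of code of your own. Each camera call takes 0.05 s, during which the arm holds its last target.

TASK

Load the specimen carrier (blue thumb pad) on the microscope stage: press down hard with the fingertips on its thumb pad and, keeping it pressed, slide it along its channel so that its nose passes under the sprung brass clip, until it is fully home against the end stop. Then let go and leave it there under the clip. Only press and push it, do not pick it up or touch the clip, and leave the jar, the dish and the spare carrier alone.

Things in the scene. Friction and masses are not known exactly. Their poses are not given: they have to be found in the camera images.
- stage: Fixed microscope stage: light grey block 260 x 110 x 18 mm with a black slippery channel along its x axis; +x is the loading direction. Origin: centre of its underside, on the bench. Channel floor 20 mm above the bench, 52 mm wide, between grey rails with tops at 27 mm, rear wall (inner face x = -125 mm) likewise. Its place and heading on the bench vary.
- stage_stop (a point): Middle of the face of the dark end stop, on the channel floor, at stage x = +105 mm, y = 0, 20 mm above the bench. The stop's top is 30 mm and the clip's hinge cheeks on it 46 mm above the bench. When the carrier is home its nose touches this face and its origin is at stage x = +50 mm.
- carrier: Loose carrier in the channel, to be loaded: aluminium plate 110 (x) x 50 (y) x 9 mm, 0.08 to 0.17 kg, rounded nose at its +x end, glass slide let into its front half. Origin: centre of its underside; its +x points along the stage's +x. It starts with its origin 45 to 20 mm behind the stage's origin, nose short of the clip. It slides easily in the channel (friction about 0.2).
- carrier_pad (a point): Centre of the top of the carrier's blue ribbed rubber thumb pad, 44 (x) x 36 (y) mm, 2 mm high, on its rear half (carrier x from -50 to -6 mm). The top is 11 mm above the carrier's origin, 31 mm above the bench. It grips a fingertip well (friction about 1). With the carrier home the pad reaches from stage x = 0 to +44 mm.
- clip (a joint): Angle of the sprung clip, rad: 0 at rest, grows as it is lifted, about 0.08 with the carrier under it. A two-legged brass fork over the channel, hinged above the end stop 40 mm over the bench. It bears on the carrier with about 6 N; getting the nose under it takes a push of about 6 N, so press the thumb pad with about 10 to 20 N or the fingertip slips.
- clip_lip (a point): Middle between the tips of the clip's upturned lip, its end nearest the incoming carrier: stage x = +42 mm, 39 mm above the bench at rest, 44 mm when lifted. Legs 8 mm wide, 17 mm either side of the centre line; lowest point (knee) at stage x = +60 mm, 5 mm above the channel floor. Press on the rear half of the pad to stay clear of the lip.
- carrier_nose (a point): Foremost point of the carrier's rounded nose, half way up its thickness, on its centre line.
- jar: Bystander: amber specimen jar with white cap, 44 mm wide, 75 mm high, loose. Origin: centre of its underside.
- dish: Bystander: shallow glass dish, 84 mm wide, 20 mm high, loose. Origin: centre of its underside.
- spare_carrier: Bystander: grey spare carrier with an orange thumb pad, otherwise like the carrier, lying loose on the bench. Origin: centre of its underside.
Things that resemble listed ones, but are neither listed nor needed, are in the scene too. What is shaped like the carrier but pink is not meant.

How it is judged (in metres and radians):
On the way:
1. the carrier, pressed from above by the fingers (at least 4 N), goes under the clip and lifts it before it is home (value of joint clip above 0.05 rad and contact force between the fingers and carrier above 4 N and x of the grasp point in the frame of carrier above -0.055 m and x of carrier in the frame of stage below 0.04 m), for 0.1 s.
At the end, for the whole second after the job is handed in: The carrier lies flat in its channel within 3.5 mm of the end stop, at rest, with the clip resting on top of it (clip angle above 0.05 rad) (x of carrier in the frame of stage above 0.0465 m and z of carrier in the frame of stage below 0.0225 m and angle between carrier's own z axis and vertical below 0.05 rad and angle between the x axis of carrier and the x axis of stage, either way round below 0.06 rad and value of joint clip above 0.05 rad and linear speed of carrier below 0.01 m/s); the robot touches nothing.
It fails at once if the carrier is lifted or tipped out of its channel (z of carrier in the frame of stage above 0.028 m or angle between carrier's own z axis and vertical above 0.15 rad).
It fails at once if the fingers or the arm push on the clip (contact force between any of the fingers, the arm and clip above 1 N).
It fails at once if the jar, the dish or the spare carrier is moved by more than 15 mm (distance of any of jar, dish, spare_carrier from where it was at the start of the episode above 0.015 m).
It also fails if it takes over 48 s, if anything falls off the work surface, if the arm or the gripper's body presses on something with over 40 N, if the wrist force passes 120 N, or if a joint passes its speed limit or range.

## Working session

There is one attempt and no reset: what is moved stays moved. The work goes in short steps, Python scripts to look and compute and a tool call to move; the robot and the scene stay as the last step left them, time stands still between calls to the robot, and variables do not carry over. Pictures are saved under pics/ and viewed, and the job is handed in when it is done.

Besides the shell and the picture viewer there is one more tool, called after "Emit:" as name(argument=value, ...) on one line, values as JSON. carry_out: Moves the arm, as the interface text tells. Its arguments: {"type":"object","properties":{"delta_pos":{"type":"array","items":{"type":"array","items":{"type":"number"}}},"rotation":{"type":"array","items":{"type":"array","items":{"type":"number"}}},"hand":{"type":"number"}},"required":["delta_pos","rotation"]}

```bash
mkdir -p pics; python3 - <<'E'
from workcell import ctrl
import cv2
print(ctrl.get_obs())
for n in("side","top"):
    print(n,ctrl.camera_info(n))
    cv2.imwrite(f"pics/{n}0.png",ctrl.get_image(n)[:,:,::-1])
E
```

```text
{'t': 0.0, 'qpos': array([-1.22398097e+00,  4.23824068e-01,  1.63065774e+00, -2.97336293e-05,
        1.08860742e+00, -1.90115976e-02]), 'qvel': array([ 1.63347941e-03, -9.64619490e-05, -5.03318633e-04,  1.46396011e-03,
       -8.82172466e-04,  1.45086112e-03]), 'joint_torque': array([-8.19563229e-04, -5.44625759e+01, -2.73667306e+01,  6.42346242e-02,
        2.26948113e-02, -1.37462407e-04]), 'ee_pos': array([ 223.38715157, -583.09185281,  194.62487592]), 'orientation': array([-1.35948194,  0.93652465, -0.93449072]), 'ft_force': array([-0.73195411, -0.05850026, -0.61084525]), 'moment': array([-0.05740294, -0.01462288, -0.01882369]), 'width': 87.97604106575547}
side {'fov_y': 51.55104580502008, 'cx': 255.43555279748085, 'cy': 189.3297144200785, 'k1': -0.1072274527160453, 'R': array([[-7.41710773e-01, -6.70719385e-01, -7.97172526e-04],
       [-3.79027879e-01,  4.20125542e-01, -8.24519494e-01],
       [ 5.53356121e-01, -6.11252840e-01, -5.65832987e-01]]), 't': array([450.40498494, 280.22347325, 476.79156559])}
top {'fov_y': 57.34183799701824, 'cx': 260.25655956681743, 'cy': 189.58489024974662, 'k1': -0.021838568871876622, 'R': array([[ 0.01402381, -0.99967196,  0.02143159],
       [-0.98612584, -0.01737304, -0.16508785],
       [ 0.16540602, -0.01881908, -0.98604599]]), 't': array([  8.80528235, 555.88637208, 806.01933611])}
```

View pics/side0.png

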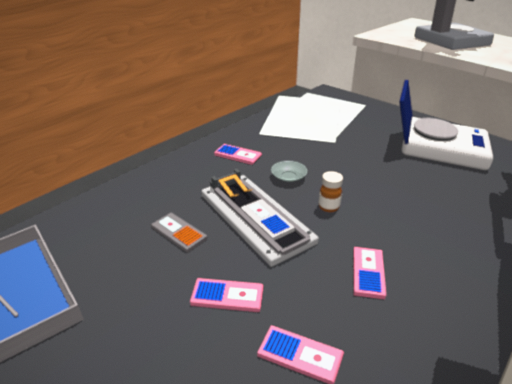

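View pics/top0.png

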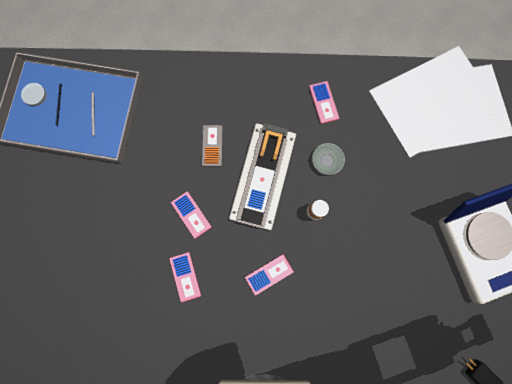

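The stage is at top px (263,178), with the blue pad at (257,200) and the clip at (271,145). Loading direction is up in the picture. The side view agrees: stage at (258,215), pad at (275,224). Pink decoys lie around it, the jar is at (318,209) and the dish at (328,159). Next I measure these.

```bash
cat > h.py <<'E'
import numpy as np,cv2
from workcell import ctrl
def K(n):
    c=ctrl.camera_info(n);f=192/np.tan(np.radians(c['fov_y']/2))
    return c,f
def ray(n,px):
    c,f=K(n)
    d=np.array([(px[0]-c['cx'])/f,(px[1]-c['cy'])/f]);u=d.copy()
    for _ in range(30): u=d/(1+c['k1']*(u@u))
    R=np.array(c['R']);t=np.array(c['t'])
    return -R.T@t, R.T@np.array([u[0],u[1],1])
def onz(n,px,z):
    o,d=ray(n,px);return o+d*(z-o[2])/d[2]
def proj(n,X):
    c,f=K(n);p=np.array(c['R'])@X+c['t'];u=p[:2]/p[2];u=u*(1+c['k1']*(u@u));return u*f+[c['cx'],c['cy']]
E
python3 - <<'E'
from h import *
for n,box in(("top",(222,118,305,235)),("side",(190,165,325,265))):
    im=cv2.imread(f"pics/{n}0.png");x0,y0,x1,y1=box
    s=5 if n=="top" else 5
    cv2.imwrite(f"pics/{n}0z.png",cv2.resize(im[y0:y1,x0:x1],None,fx=s,fy=s,interpolation=cv2.INTER_CUBIC))
    hsv=cv2.cvtColor(im,cv2.COLOR_BGR2HSV)
    m=cv2.inRange(hsv,(110,150,80),(130,255,255));mm=np.zeros_like(m);mm[y0:y1,x0:x1]=m[y0:y1,x0:x1]
    mm=cv2.morphologyEx(mm,cv2.MORPH_CLOSE,np.ones((3,3)))
    cs=max(cv2.findContours(mm,0,2)[0],key=cv2.contourArea)
    r=cv2.minAreaRect(cs);print(n,"pad",r,onz(n,r[0],31))
    M=cv2.moments(cs);print(onz(n,(M['m10']/M['m00'],M['m01']/M['m00']),31))
    if n=="top":print([onz(n,p,31).round(1) for p in cv2.boxPoints(r)])
E
```

```text
top pad ((251.4528350830078, 197.91510009765625), (3.0219318866729736, 7.28010892868042), 15.945395469665527) [537.05988094  38.66684849  31.        ]
[535.10488711  39.44660139  31.        ]
[array([529.3,  44.5,  31. ]), array([546.8,  40. ,  31. ]), array([544.8,  32.8,  31. ]), array([527.4,  37.4,  31. ])]
side pad ((274.77374267578125, 223.74887084960938), (22.601802825927734, 14.596997261047363), 42.27368927001953) [533.8176509   27.61443749  31.        ]
[533.80138078  27.89162719  31.        ]
```

View pics/top0z.png

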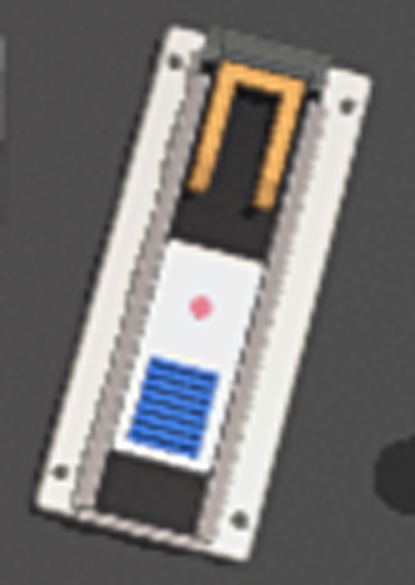

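View pics/side0z.png

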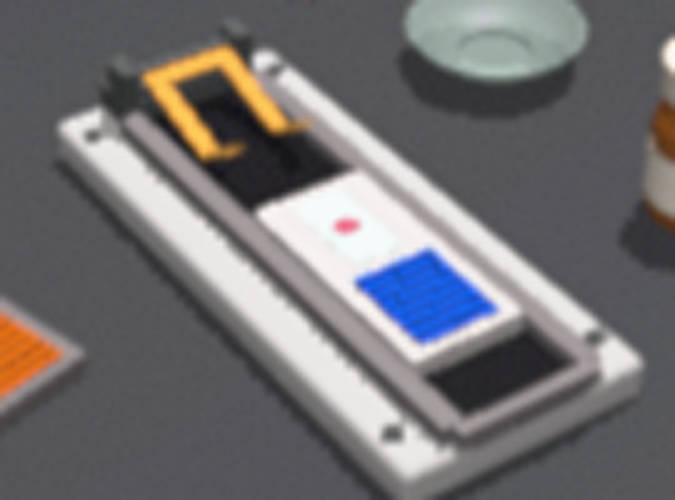

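```bash
python3 - <<'E'
from h import *
f=lambda x,y:(x/5+222-.4,y/5+118-.4)
g=lambda x,y:(x/5+190-.4,y/5+165-.4)
C=[onz("top",f(*p),18)[:2] for p in((165,27),(372,75),(248,560),(35,510))]
print("corners",np.round(C,1),"c",np.mean(C,0), [np.linalg.norm(C[i]-C[(i+1)%4]).round(1) for i in range(4)])
d=(C[0]+C[1]-C[2]-C[3]);print("heading",np.degrees(np.arctan2(d[1],d[0])), [np.degrees(np.arctan2(*(v)[::-1])) for v in(C[0]-C[3],C[1]-C[2])])
S=[onz("side",g(*p),18)[:2] for p in((62,128),(405,492),(640,368))]
print("side",np.round(S,1), "c",(S[0]+S[2])/2)
pad=[onz("top",f(*p),31)[:2] for p in((150,356),(219,373),(197,459),(126,440))]
print("pad",np.round(pad,1),np.mean(pad,0))
sp=[onz("side",g(*p),31)[:2] for p in((355,283),(432,250),(498,305),(420,343))]
print("pad side",np.round(sp,1),np.mean(sp,0))
c=np.mean(C,0);d/=np.linalg.norm(d)
for P in(np.mean(pad,0),np.mean(sp,0)):
    v=P-c;print("pad in stage",v@d,d[0]*v[1]-d[1]*v[0])
for n,px in(("jar",(318,209)),("dish",(328,159))):print(n,onz("top",px,75 if n=="jar" else 15))
print(onz("top",(212,146),9))
# tool axes
from scipy.spatial.transform import Rotation as Rn
print(Rn.from_rotvec(ctrl.get_obs()['orientation']).as_matrix().round(3))
E
```

```text
corners [[735.1  34.2]
 [711.4 -73.3]
 [460.9 -11.3]
 [483.9  94.2]] c [597.83217504  10.93192143] [np.float64(110.0), np.float64(258.1), np.float64(107.9), np.float64(258.2)]
heading -13.66540087422158 [np.float64(-13.43239073991625), np.float64(-13.898582640053542)]
side [[731.9  33.1]
 [481.8 100.4]
 [458.7  -5.2]] c [595.31701985  13.93747472]
pad [[559.8  38.7]
 [551.9   4.5]
 [509.1  14.8]
 [517.9  49.7]] [534.65489883  26.93558107]
pad side [[558.4  39.6]
 [549.7   4.9]
 [510.5  13.9]
 [518.2  49.6]] [534.20534148  27.01199771]
pad in stage -65.16973870738501 0.6249065461475087
pad in stage -65.62462350873307 0.5929514178295943
jar [ 507.30731357 -117.15491924   75.        ]
dish [ 643.57306015 -155.83034351   15.        ]
[673.79864403 143.09214272   9.        ]
[[ 0.358 -0.     0.934]
 [-0.934  0.001  0.358]
 [-0.001 -1.    -0.   ]]
```

Emit:
carry_out(delta_pos=[[-1.0,0.1,1.1],[-3.2,0.3,3.4],[-5.4,0.6,5.8],[-7.6,0.9,8.2],[-9.8,1.2,10.6],[-12.0,1.5,13.0],[-14.2,1.8,15.4],[-16.4,2.1,17.8],[-18.6,2.4,20.1],[-20.8,2.8,22.4],[-22.6,3.1,24.4],[-23.3,3.2,25.1]], rotation=[[0,0.05,0],[0,0.1,0],[0,0.15,0],[0,0.2,0],[0,0.25,0],[0,0.3,0],[0,0.35,0],[0,0.4,0],[0,0.45,0],[0,0.5,0],[0,0.55,0],[0,0.605,0]], hand=255)

```text
t: 1.1
ee_pos: [375.0, -273.2, 162.7]
orientation: [-1.086, 1.385, -1.382]
ft_force: [0.5, 0.2, -0.4]
width: 11.2
```

```bash
cat >> h.py <<'E'
from scipy.spatial.transform import Rotation as Rn
def to(P):
    o=ctrl.get_obs();R=Rn.from_rotvec(o['orientation']).as_matrix()
    print(o['t'],o['ee_pos'],R.round(3).tolist(),'F',o['ft_force'],'w',o['width']);print("delta cm",(R.T@(np.array(P)-o['ee_pos'])/10).round(2), "yaw z",np.degrees(np.arctan2(R[1,2],R[0,2])))
E
python3 -c "
from h import *
to([524.7,29.4,100])"
```

```text
1.1 [ 374.98912567 -273.22256649  162.73658078] [[-0.237, -0.001, 0.971], [-0.971, 0.001, -0.237], [-0.001, -1.0, -0.001]] F [ 0.45178324  0.17560797 -0.36544226] w 11.217319708162007
delta cm [-32.94   6.3    7.36] yaw z -13.738139435382942
```

Emit:
carry_out(delta_pos=[[-1.5,0.2,0.3],[-4.5,0.6,1.0],[-7.5,1.0,1.7],[-10.5,1.5,2.3],[-13.5,2.0,3.0],[-16.5,2.5,3.7],[-19.5,3.0,4.4],[-22.5,3.6,5.0],[-25.5,4.2,5.7],[-28.5,5.0,6.4],[-31.5,5.8,7.0],[-32.9,6.3,7.4]], rotation=[[0,0,0],[0,0,0],[0,0,0],[0,0,0],[0,0,0],[0,0,0],[0,0,0],[0,0,0],[0,0,0],[0,0,0],[0,0,0],[0,0,0]])

```text
t: 2.1
ee_pos: [525.2, 28.5, 99.6]
orientation: [-1.087, 1.382, -1.381]
ft_force: [0.1, -0.3, -0.8]
width: 0.8
```

```bash
python3 -c "
from h import *
for n in('side','top'): cv2.imwrite(f'pics/{n}1.png',cv2.resize(ctrl.get_image(n)[100:300,150:380,::-1],None,fx=3,fy=3,interpolation=2))
to([524.7,29.4,40])"
```

```text
2.2 [524.72911339  27.49296248  99.4016527 ] [[-0.234, -0.001, 0.972], [-0.972, 0.0, -0.234], [0.0, -1.0, -0.001]] F [-0.28572334 -0.1370332  -0.74903122] w 0.18950497207942033
delta cm [-0.19  5.94 -0.04] yaw z -13.530331933713798
```

View pics/side1.png

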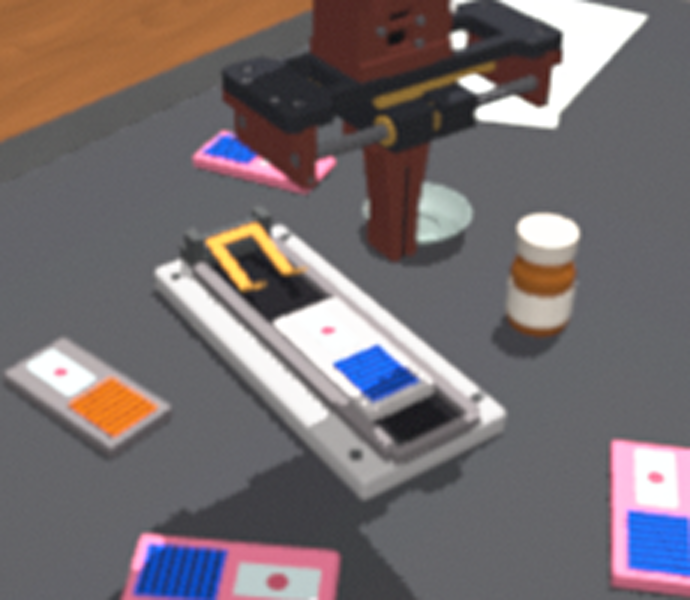

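View pics/top1.png

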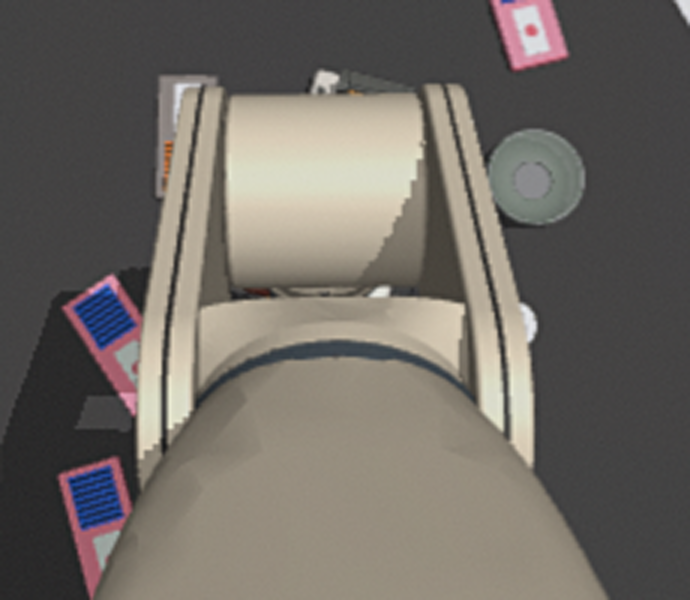

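The side view shows the closed fingers at (395,250), above the stage and clear of everything. The arm hides the stage in the top view. I'll go down to just above the pad.

Emit:
carry_out(delta_pos=[[0,1.0,0],[-0.1,2.5,0],[-0.1,4.0,0],[-0.1,5.2,0],[-0.1,5.9,0],[-0.1,6.2,0],[-0.1,6.2,0],[-0.1,6.2,0]], rotation=[[0,0,0],[0,0,0],[0,0,0],[0,0,0],[0,0,0],[0,0,0],[0,0,0],[0,0,0]])

```text
t: 2.87
ee_pos: [524.9, 26.5, 38.6]
orientation: [-1.086, 1.383, -1.384]
ft_force: [-0.9, -0.6, 0.4]
width: 0.3
```

```bash
python3 -c "
from h import *
for n in('side',): cv2.imwrite(f'pics/{n}2.png',cv2.resize(ctrl.get_image(n)[150:270,180:340,::-1],None,fx=4.5,fy=4.5,interpolation=2))
to([524.7,29.4,31])"
```

```text
2.9167 [525.12160111  26.61459965  38.86007562] [[-0.237, 0.001, 0.971], [-0.971, 0.0, -0.237], [-0.0, -1.0, 0.001]] F [-0.28215469  0.40498804  0.52176611] w 0.15144428430686535
delta cm [-0.26  0.79 -0.11] yaw z -13.71920878944808
```

View pics/side2.png

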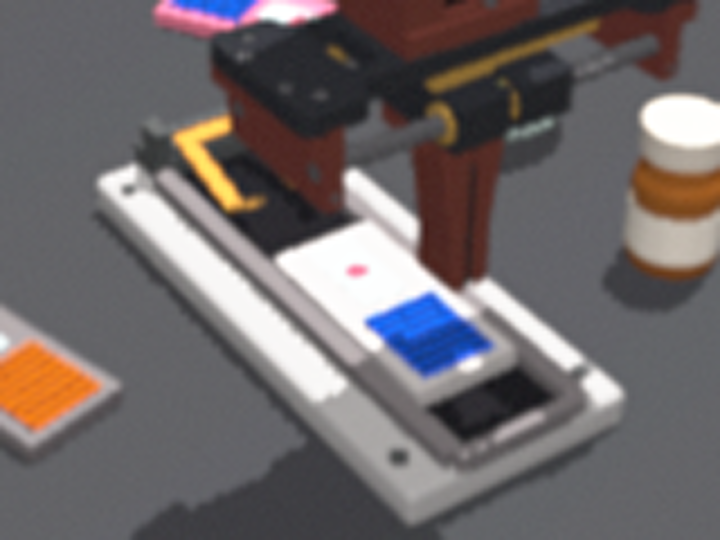

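```bash
python3 -c "
from h import *
for P in ([525,26.6,38.8],[525,26.6,31],[534.4,27,31]):
  p=proj('side',np.array(P)); print(p,(p-[180,150])*4.5)
p=np.array([452,283])/4.5+[180,150]
for z in(31,38.8,50,60):print(z,onz('side',p,z))
"
```

```text
[278.93266837 222.24155594] [445.19700766 325.08700173]
[278.79114752 225.52035692] [444.56016385 339.84160613]
[274.74508465 223.45927318] [426.35288095 330.56672932]
31 [546.76419577  -4.92827336  31.        ]
38.8 [540.62103432   3.0466009   38.8       ]
50 [531.80008454  14.4977024   50.        ]
60 [523.92423652  24.72190016  60.        ]
```

The fingertip shows at (455,280) in the crop, but the TCP should project to (445,325). I'll check this against the first pictures.

```bash
python3 -c "
from h import *
P=np.array([223.4,-583.1,194.6]); x=np.array([.358,-.934,0])
for dz in(0,20,80):
  for s in(-44,0,44): print(dz,s,proj('top',P+s*x+[0,0,dz]).round(1),proj('side',P+s*x+[0,0,dz]).round(1))
im=cv2.imread('pics/top0.png')[310:384,412:512];cv2.imwrite('pics/t0c.png',cv2.resize(im,None,fx=6,fy=6,interpolation=2))
P=np.array([524.9,27.5,99.4])
for dz in(0,20,80,100): print(dz,proj('side',P+[0,0,dz]), (proj('side',P+[0,0,dz])-[150,100])*3)
"
```

```text
0 -44 [551.3 361. ] [553.5 105. ]
0 0 [570.7 352.1] [549.   98.2]
0 44 [589.8 343.3] [544.7  91.8]
20 -44 [560.1 364.2] [556.7  96.6]
20 0 [580.  355.1] [551.9  90. ]
20 44 [599.6 346.1] [547.5  83.9]
80 -44 [590.  375.4] [566.1  70.4]
80 0 [611.5 365.2] [560.8  64.6]
80 44 [632.5 355.2] [555.9  59.4]
0 [279.7998636  195.55173075] [389.39959079 286.65519226]
20 [280.194495   186.05744893] [390.583485   258.17234679]
80 [281.43944485 155.614955  ] [394.31833455 166.84486499]
100 [281.8752916 144.7726481] [395.62587481 134.31794431]
```

View pics/t0c.png

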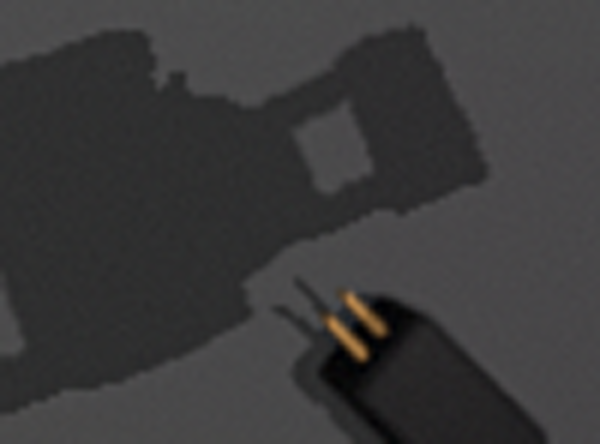

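The visible tip is about 20 mm off along the side camera's ray, which could mean height or xy. A slow probe will tell: contact at z≈31 means the pad, 27 means a rail.

Emit:
carry_out(delta_pos=[[-0.1,0.2,0],[-0.2,0.4,0],[-0.2,0.5,0],[-0.2,0.6,0],[-0.2,0.65,0],[-0.2,0.7,0],[-0.2,0.7,0]], rotation=[[0,0,0],[0,0,0],[0,0,0],[0,0,0],[0,0,0],[0,0,0],[0,0,0]])

```text
t: 3.5
ee_pos: [525.1, 28.8, 31.3]
orientation: [-1.087, 1.383, -1.383]
ft_force: [0.8, 0.7, -0.6]
width: 0.6
```

Emit:
carry_out(delta_pos=[[0,0.1,0],[0,0.2,0],[0,0.2,0]], rotation=[[0,0,0],[0,0,0],[0,0,0]])

```text
t: 3.75
ee_pos: [525.1, 28.7, 29.2]
orientation: [-1.087, 1.383, -1.383]
ft_force: [0.1, -0.2, -0.8]
width: 0.1
```

```bash
python3 -c "
from h import *
for n in('side',): cv2.imwrite(f'pics/{n}3.png',cv2.resize(ctrl.get_image(n)[150:270,180:340,::-1],None,fx=4.5,fy=4.5,interpolation=2))
to([524.7,29.4,31])"
```

```text
3.8 [525.10132857  28.74634344  29.2598848 ] [[-0.237, -0.0, 0.972], [-0.972, -0.0, -0.237], [0.0, -1.0, -0.0]] F [-1.09219151 -0.57281253  0.38931196] w 0.8401672709509985
delta cm [-0.05 -0.17 -0.05] yaw z -13.705224850804829
```

View pics/side3.png

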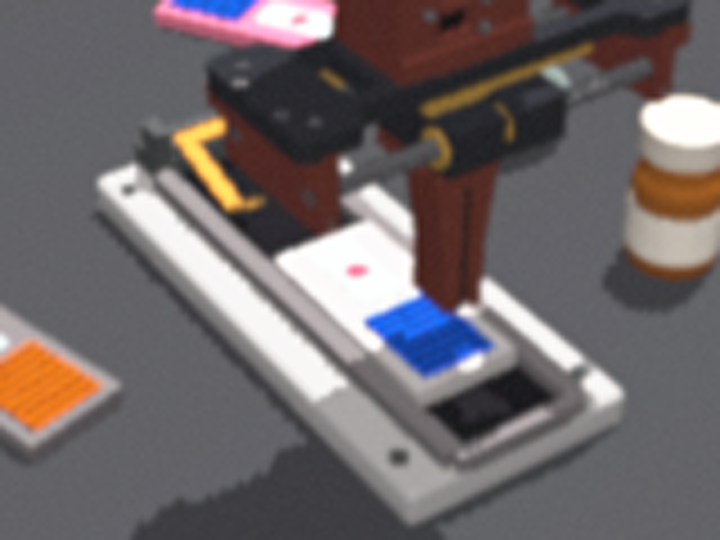

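```bash
python3 -c "
from h import *
f=lambda P:((proj('side',np.array(P))-[180,150])*4.5).round(0)
x=np.array([-.237,-.972,0]);z=np.array([.972,-.236,0])
for name,T in(('A z+20',[525.1,28.7,49]),('B xy',[541,4,31]),('C',[525.1,28.7,29.3])):
  T=np.array(T)
  print(name,'tip',f(T))
  for h in(80,):
   for s in(-89,-57,57,89):
    print(h,s,f(T+s*x+z*37+[0,0,h]),f(T+s*x-z*37+[0,0,h]))
  print('tip corners',[f(T+a*x+b*z) for a in(-13.5,13.5) for b in(-10,10)])
"
```

```text
A z+20 tip [443. 308.]
80 -89 [196. 171.] [306. 272.]
80 -57 [270. 145.] [383. 241.]
80 57 [506.  58.] [628. 140.]
80 89 [566.  36.] [689. 115.]
tip corners [array([430., 333.]), array([401., 307.]), array([484., 309.]), array([454., 284.])]
B xy tip [449. 298.]
80 -89 [216. 168.] [321. 263.]
80 -57 [285. 142.] [394. 233.]
80 57 [510.  60.] [626. 138.]
80 89 [567.  38.] [685. 114.]
tip corners [array([438., 322.]), array([409., 297.]), array([489., 299.]), array([460., 275.])]
C tip [441. 345.]
80 -89 [199. 215.] [307. 317.]
80 -57 [271. 187.] [382. 285.]
80 57 [504.  99.] [623. 183.]
80 89 [563.  76.] [684. 157.]
tip corners [array([429., 371.]), array([400., 344.]), array([482., 346.]), array([453., 321.])]
```

Emit:
carry_out(delta_pos=[[0,0.1,0],[0,0.2,0],[0,0.3,0],[0,0.3,0]], rotation=[[0,0,0],[0,0,0],[0,0,0],[0,0,0]])

```text
t: 4.13
ee_pos: [525.0, 28.7, 26.2]
orientation: [-1.087, 1.383, -1.383]
ft_force: [-0.9, -0.3, -0.7]
width: 0.5
```

Emit:
carry_out(delta_pos=[[0,0.1,0],[0,0.2,0],[0,0.3,0],[0,0.4,0],[0,0.4,0]], rotation=[[0,0,0],[0,0,0],[0,0,0],[0,0,0],[0,0,0]])

```text
t: 4.55
ee_pos: [525.0, 28.7, 22.2]
orientation: [-1.087, 1.383, -1.383]
ft_force: [-1.1, -0.5, -0.5]
width: 0.2
```

```bash
python3 -c "
from h import *
for n in('side','top'): cv2.imwrite(f'pics/{n}4.png',cv2.resize(ctrl.get_image(n)[150:270,180:340,::-1],None,fx=4.5,fy=4.5,interpolation=2))
to([524.7,29.4,31])"
```

```text
4.65 [525.10419363  28.73817605  22.29928162] [[-0.237, -0.0, 0.972], [-0.972, 0.0, -0.237], [0.0, -1.0, -0.0]] F [ 0.20367386  0.2129062  -0.7807656 ] w 0.2108230971299883
delta cm [-0.05 -0.87 -0.06] yaw z -13.706568580592487
```

View pics/side4.png

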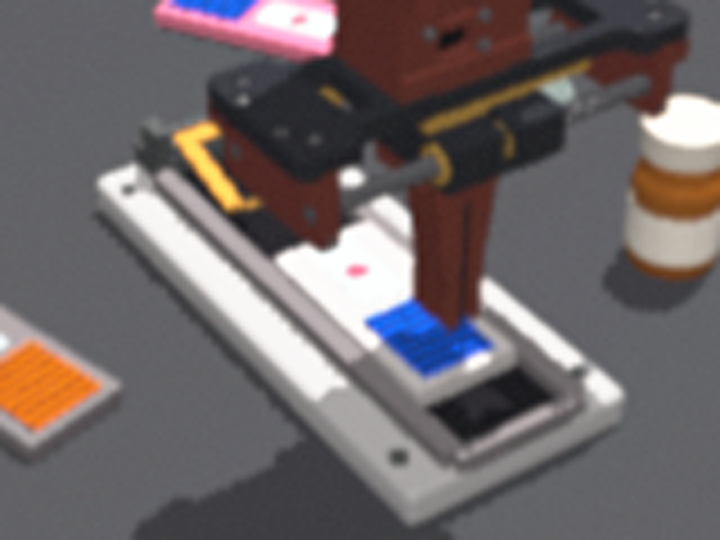

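No contact at 22, below rail height, so the fingertip's real end sits about 20 mm above the reported TCP. The tip, at (448,325), is over the pad. I'll keep probing, expecting contact at z≈11.

Emit:
carry_out(delta_pos=[[0,0.2,0],[0,0.4,0],[0,0.6,0],[0,0.8,0],[0,0.8,0]], rotation=[[0,0,0],[0,0,0],[0,0,0],[0,0,0],[0,0,0]])

```text
t: 5.07
ee_pos: [524.9, 28.7, 13.9]
orientation: [-1.087, 1.384, -1.383]
ft_force: [-0.2, -0.6, 0.6]
width: 0.4
```

Emit:
carry_out(delta_pos=[[0,0.1,0],[0,0.2,0],[0,0.2,0]], rotation=[[0,0,0],[0,0,0],[0,0,0]])

```text
t: 5.32
ee_pos: [525.1, 28.8, 12.2]
orientation: [-1.086, 1.383, -1.383]
ft_force: [0.8, 0.5, -0.4]
width: 0.2
```

```bash
python3 -c "
from h import *
for n in('side',): cv2.imwrite(f'pics/{n}5.png',cv2.resize(ctrl.get_image(n)[150:270,180:340,::-1],None,fx=4.5,fy=4.5,interpolation=2))
to([524.7,29.4,31])"
```

```text
5.3667 [525.11427991  28.75410225  12.30902878] [[-0.237, -0.0, 0.972], [-0.972, 0.0, -0.237], [0.0, -1.0, -0.0]] F [-0.66181523  0.30732263  0.8083656 ] w 0.6523404054575613
delta cm [-0.05 -1.87 -0.06] yaw z -13.709328202721457
```

View pics/side5.png

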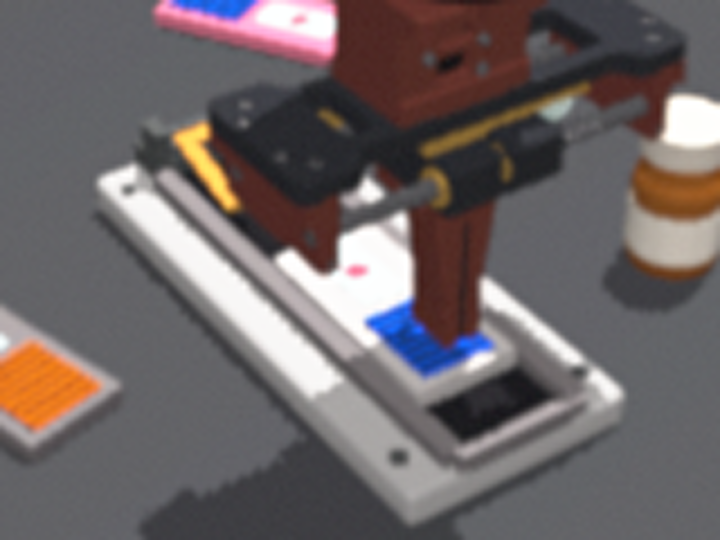

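Emit:
carry_out(delta_pos=[[0,0.1,0],[0,0.2,0],[0,0.2,0]], rotation=[[0,0,0],[0,0,0],[0,0,0]])

```text
t: 5.62
ee_pos: [525.1, 28.7, 10.2]
orientation: [-1.087, 1.383, -1.383]
ft_force: [0.6, -1.0, -0.3]
width: 0.4
```

Emit:
carry_out(delta_pos=[[0,0.1,0],[0,0.2,0],[0,0.2,0]], rotation=[[0,0,0],[0,0,0],[0,0,0]])

```text
t: 5.87
ee_pos: [525.1, 28.7, 8.2]
orientation: [-1.087, 1.383, -1.383]
ft_force: [-0.3, -0.7, -0.1]
width: 0.2
```

Emit:
carry_out(delta_pos=[[0,0.1,0],[0,0.2,0],[0,0.2,0]], rotation=[[0,0,0],[0,0,0],[0,0,0]])

```text
t: 6.12
ee_pos: [525.0, 28.8, 6.2]
orientation: [-1.087, 1.383, -1.383]
ft_force: [0.6, -0.7, 0.4]
width: 0.5
```

```bash
python3 -c "
from h import *
for n in('side','top'): 
  a=ctrl.get_image(n)[:,:,::-1];cv2.imwrite(f'pics/{n}6f.png',a);cv2.imwrite(f'pics/{n}6.png',cv2.resize(a[150:270,180:340],None,fx=4.5,fy=4.5,interpolation=2))
to([524.7,29.4,31])"
```

```text
6.2167 [525.14208639  28.75487081   6.32749443] [[-0.237, -0.0, 0.972], [-0.972, -0.0, -0.237], [0.0, -1.0, -0.0]] F [-0.31084316  0.61991538  0.01715574] w 0.5145062389700515
delta cm [-0.05 -2.47 -0.06] yaw z -13.70533135231087
```

View pics/side6.png

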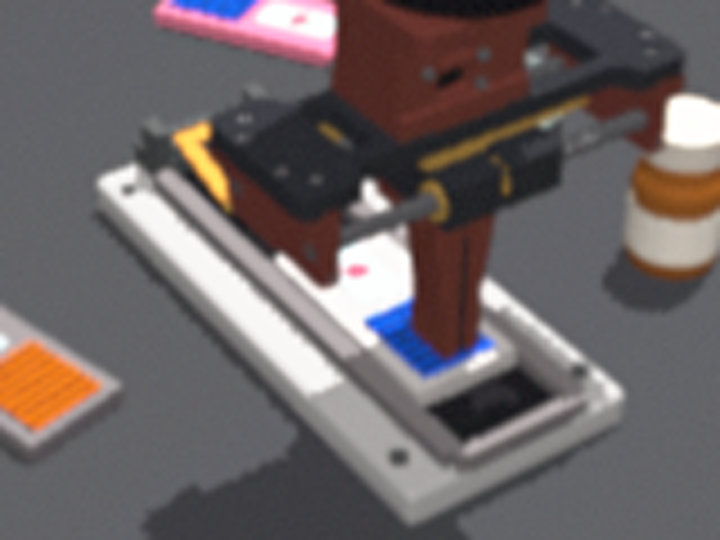

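View pics/top6f.png

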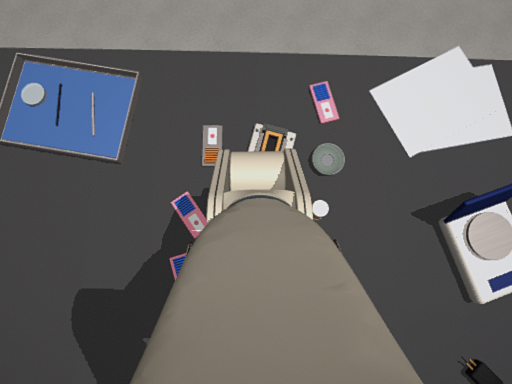

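Still no contact, and the tip at (450,357) looks a few mm above the pad. I'll continue in small steps.

Emit:
carry_out(delta_pos=[[0,0.1,0],[0,0.2,0],[0,0.2,0]], rotation=[[0,0,0],[0,0,0],[0,0,0]])

```text
t: 6.47
ee_pos: [525.0, 28.8, 4.2]
orientation: [-1.087, 1.383, -1.383]
ft_force: [-0.5, 0.7, 0.3]
width: 0.8
```

Emit:
carry_out(delta_pos=[[0,0.1,0],[0,0.2,0],[0,0.2,0]], rotation=[[0,0,0],[0,0,0],[0,0,0]])

```text
t: 6.72
ee_pos: [526.0, 28.8, 4.0]
orientation: [-1.085, 1.382, -1.384]
ft_force: [-3.8, 1.1, 17.9]
width: 0.4
```

```bash
python3 -c "
from h import *
for n in('side',): 
  a=ctrl.get_image(n)[:,:,::-1];cv2.imwrite(f'pics/{n}7.png',cv2.resize(a[150:270,180:340],None,fx=4.5,fy=4.5,interpolation=2))
to([524.7,29.4,31]);print(ctrl.get_obs()['moment'])"
```

```text
6.7667 [526.01181363  28.8626639    3.93415884] [[-0.237, 0.002, 0.972], [-0.972, 0.0, -0.237], [-0.001, -1.0, 0.002]] F [-3.51769143  0.21471591 17.91448999] w 0.5563050253534797
delta cm [-0.02 -2.71 -0.14] yaw z -13.706615967729745
[ 0.0650738   0.65559009 -0.02613773]
```

View pics/side7.png

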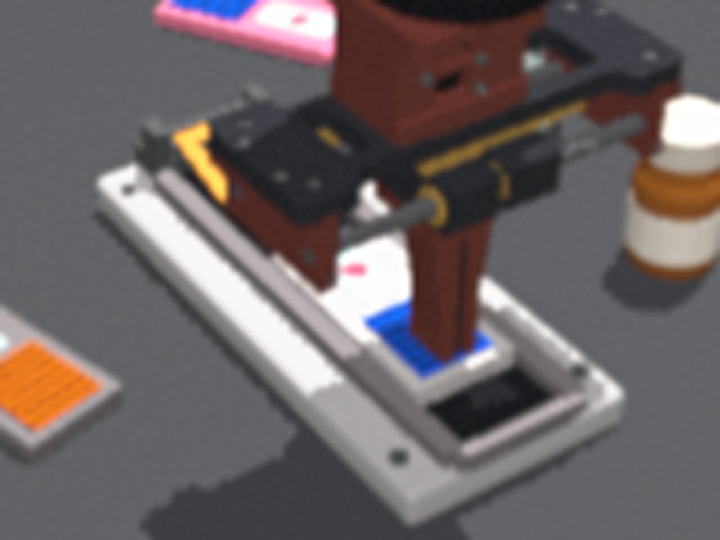

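```bash
python3 -c "
from h import *
c=np.array([597,12]);d=np.array([.9716,-.2364])
for p in((412,345),(445,360),(475,347)):
  X=onz('side',np.array(p)/4.5+[180,150]-.1,31)[:2];v=X-c;print(X,v@d,d[0]*v[1]-d[1]*v[0])
"
```

```text
[533.13005854  37.964987  ] -68.19415804612544 10.12872721288387
[517.08044013  36.25095034] -83.38276903023983 4.669239393265748
[513.15830477  21.71752097] -83.75781304510915 -10.378633373834337
```

The force jumped to 18 N, and the side view puts the fingertip on the rear half of the pad (stage x −84…−68, y ±10). Now I slide, holding the press.

Emit:
carry_out(delta_pos=[[0,0.2,0.2],[0,0.2,0.6],[0,0.2,1.0],[0,0.2,1.4],[0,0.2,1.8],[0,0.2,2.2],[0,0.2,2.6],[0,0.2,3.0],[0,0.2,3.0]], rotation=[[0,0,0],[0,0,0],[0,0,0],[0,0,0],[0,0,0],[0,0,0],[0,0,0],[0,0,0],[0,0,0]])

```text
t: 7.52
ee_pos: [557.6, 21.8, 3.9]
orientation: [-1.082, 1.379, -1.385]
ft_force: [-3.5, 0.7, 31.7]
width: 0.6
```

```bash
python3 -c "
from h import *
for n in('side',): 
  a=ctrl.get_image(n)[:,:,::-1];cv2.imwrite(f'pics/{n}8.png',cv2.resize(a[150:270,180:340],None,fx=4.5,fy=4.5,interpolation=2))
to([524.7,29.4,31]);print(ctrl.get_obs()['moment'])"
```

```text
7.5667 [557.54818419  21.74675274   3.86178138] [[-0.237, 0.006, 0.971], [-0.971, 0.0, -0.237], [-0.002, -1.0, 0.006]] F [-3.85222822  0.24927411 31.12596311] w 0.35285843009926154
delta cm [ 0.03 -2.73 -3.36] yaw z -13.712432139349504
[0.10249665 0.66502314 0.01203657]
```

View pics/side8.png

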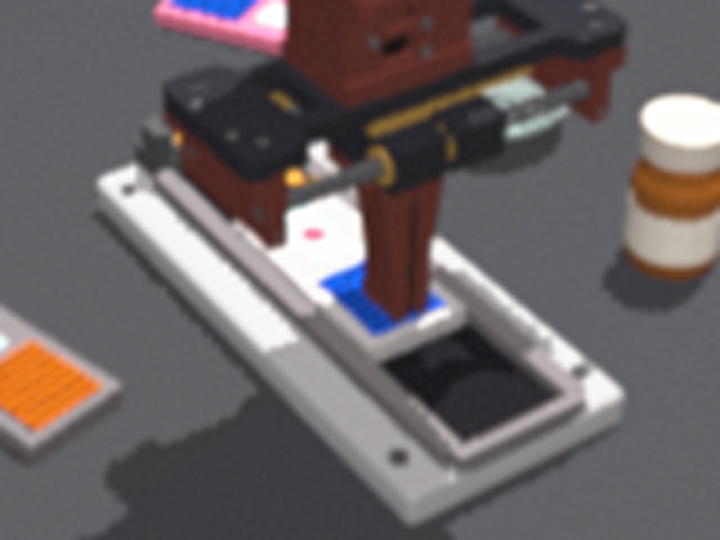

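The carrier moved about 31 mm with the fingers, and the tip is still on the pad at (400,310). The press rose to 31 N, so I'll back it off 1.2 mm and continue.

Emit:
carry_out(delta_pos=[[0,-0.12,0.3],[0,-0.12,0.6],[0,-0.12,0.9],[0,-0.12,1.2],[0,-0.12,1.5],[0,-0.12,1.8],[0,-0.12,2.1],[0,-0.12,2.4],[0,-0.12,2.7],[0,-0.12,3.0],[0,-0.12,3.0]], rotation=[[0,0,0],[0,0,0],[0,0,0],[0,0,0],[0,0,0],[0,0,0],[0,0,0],[0,0,0],[0,0,0],[0,0,0],[0,0,0]])

```text
t: 8.48
ee_pos: [584.3, 14.8, 3.9]
orientation: [-1.085, 1.383, -1.383]
ft_force: [-5.3, 0.5, 23.5]
width: 0.7
```

```bash
python3 -c "
from h import *
for n in('side',): 
  a=ctrl.get_image(n)[:,:,::-1];cv2.imwrite(f'pics/{n}9.png',cv2.resize(a[150:270,180:340],None,fx=4.5,fy=4.5,interpolation=2))
to([524.7,29.4,31]);print(ctrl.get_obs()['moment'])"
```

```text
8.5333 [584.29542045  14.75381023   3.93516693] [[-0.237, 0.001, 0.972], [-0.972, 0.0, -0.237], [-0.001, -1.0, 0.001]] F [-6.42191693  2.3536702  22.79897371] w 0.5033234442434485
delta cm [-0.01 -2.71 -6.13] yaw z -13.711609897355443
[ 0.28339858  1.05838213 -0.00520696]
```

View pics/side9.png

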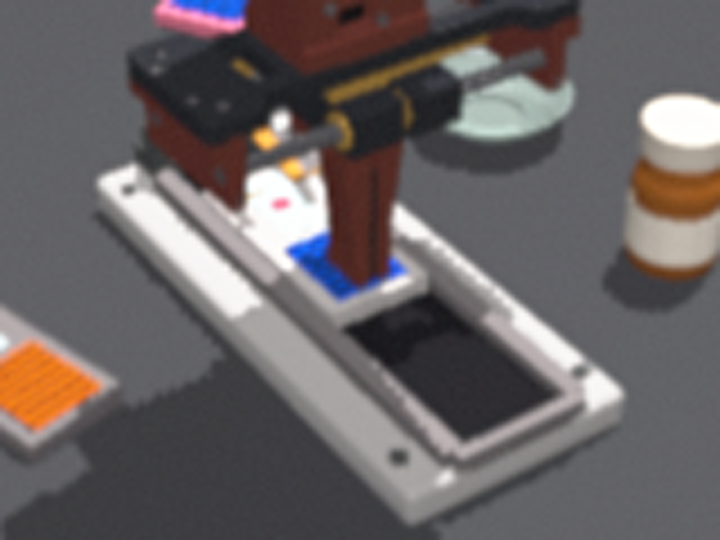

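The nose is now under the clip, with the push at 6.5 N, the press at 23 N and the finger at (360,275) on the pad. About 27 mm remain.

Emit:
carry_out(delta_pos=[[0,0,0.3],[0,0,0.6],[0,0,0.9],[0,0,1.2],[0,0,1.5],[0,0,1.8],[0,0,2.0],[0,0,2.2],[0,0,2.3],[0,0,2.3]], rotation=[[0,0,0],[0,0,0],[0,0,0],[0,0,0],[0,0,0],[0,0,0],[0,0,0],[0,0,0],[0,0,0],[0,0,0]])

```text
t: 9.37
ee_pos: [606.5, 9.3, 3.9]
orientation: [-1.085, 1.383, -1.383]
ft_force: [-6.1, 0.7, 22.3]
width: 0.4
```

```bash
python3 -c "
from h import *
to([524.7,29.4,31])"
```

```text
9.3667 [606.45871514   9.34750906   3.931181  ] [[-0.237, 0.001, 0.972], [-0.972, 0.0, -0.237], [-0.001, -1.0, 0.001]] F [-6.08851134  0.66949867 22.31770373] w 0.4053126350751223
delta cm [-0.01 -2.72 -8.42] yaw z -13.709557267446801
```

Emit:
carry_out(delta_pos=[[0,0,0.1],[0,0,0.2],[0,0,0.3],[0,0,0.4],[0,0,0.5],[0,0,0.5]], rotation=[[0,0,0],[0,0,0],[0,0,0],[0,0,0],[0,0,0],[0,0,0]])

```text
t: 9.87
ee_pos: [610.7, 8.3, 3.9]
orientation: [-1.086, 1.384, -1.383]
ft_force: [-7.6, 1.9, 23.4]
width: 0.3
```

```bash
python3 -c "
from h import *
to([524.7,29.4,31])"
```

```text
9.8667 [610.74310989   8.2602295    3.93747574] [[-0.237, -0.0, 0.971], [-0.971, 0.0, -0.237], [-0.0, -1.0, -0.0]] F [-7.56228265  1.92826341 23.44957724] w 0.2961236155394635
delta cm [-0.01 -2.7  -8.86] yaw z -13.715850049122954
```

Emit:
carry_out(delta_pos=[[0,0,0.1],[0,0,0.2],[0,0,0.3],[0,0,0.3]], rotation=[[0,0,0],[0,0,0],[0,0,0],[0,0,0]])

```text
t: 10.2
ee_pos: [610.8, 8.3, 3.9]
orientation: [-1.09, 1.388, -1.38]
ft_force: [-16.1, 5.8, 31.6]
width: 0.5
```

```bash
python3 -c "
from h import *
for n in('side',): 
  a=ctrl.get_image(n)[:,:,::-1];cv2.imwrite(f'pics/{n}10.png',cv2.resize(a[150:270,180:340],None,fx=4.5,fy=4.5,interpolation=2))
to([524.7,29.4,31])"
```

```text
10.25 [610.74159217   8.23929398   3.88477821] [[-0.237, -0.006, 0.971], [-0.971, 0.001, -0.237], [0.0, -1.0, -0.006]] F [-15.79083719   5.23622655  32.20729084] w 0.5221659821898577
delta cm [-0.01 -2.66 -8.88] yaw z -13.71955284737037
```

View pics/side10.png

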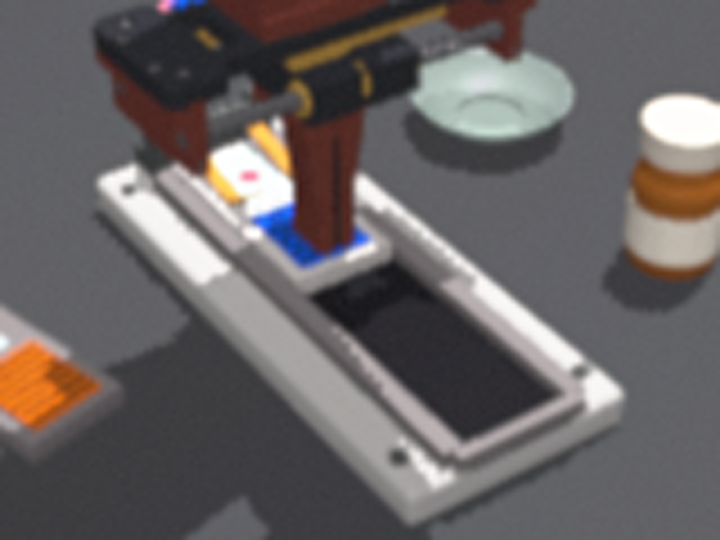

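The carrier stopped after about 88 mm of travel. The forward force rose to 16 N with no further motion, so it is against the stop. I'll ease the push a little and lift straight up.

Emit:
carry_out(delta_pos=[[0,-0.1,-0.1],[0,-0.2,-0.2],[0,-0.3,-0.2],[0,-0.6,-0.2],[0,-1.2,-0.2],[0,-2.2,-0.2],[0,-3.5,-0.2],[0,-5.0,-0.2],[0,-6.5,-0.2],[0,-8.0,-0.2],[0,-9.0,-0.2],[0,-9.0,-0.2]], rotation=[[0,0,0],[0,0,0],[0,0,0],[0,0,0],[0,0,0],[0,0,0],[0,0,0],[0,0,0],[0,0,0],[0,0,0],[0,0,0],[0,0,0]])

```text
t: 11.25
ee_pos: [613.7, 7.6, 94.8]
orientation: [-1.082, 1.38, -1.385]
ft_force: [0.9, -0.6, -0.3]
width: 0.3
```

Emit:
carry_out(delta_pos=[[0,-1.0,-0.5],[0,-2.5,-2.0],[0,-4,-4.0],[0,-5,-6.5],[0,-6,-9],[0,-7,-11.5],[0,-8,-14.0],[0,-8,-16],[0,-8,-17],[0,-8,-17]], rotation=[[0,0,0],[0,0,0],[0,0,0],[0,0,0],[0,0,0],[0,0,0],[0,0,0],[0,0,0],[0,0,0],[0,0,0]])

```text
t: 12.08
ee_pos: [444.1, 48.2, 171.4]
orientation: [-1.088, 1.384, -1.382]
ft_force: [0.9, 0.5, 0.2]
width: 0.3
```

```bash
python3 -c "
from h import *
for n,b in(('side',(150,270,180,340)),('top',(110,240,210,320))): 
  a=ctrl.get_image(n)[:,:,::-1];cv2.imwrite(f'pics/{n}11.png',cv2.resize(a[b[0]:b[1],b[2]:b[3]],None,fx=4.5,fy=4.5,interpolation=2))
to([524.7,29.4,31])"
```

```text
12.1833 [446.97786106  47.95633369 171.58962357] [[-0.237, 0.0, 0.972], [-0.972, -0.0, -0.237], [-0.0, -1.0, 0.0]] F [-0.15594216  0.78143552 -0.85242629] w 0.8527768016691861
delta cm [-0.04 14.06  7.98] yaw z -13.684513942227463
```

View pics/side11.png

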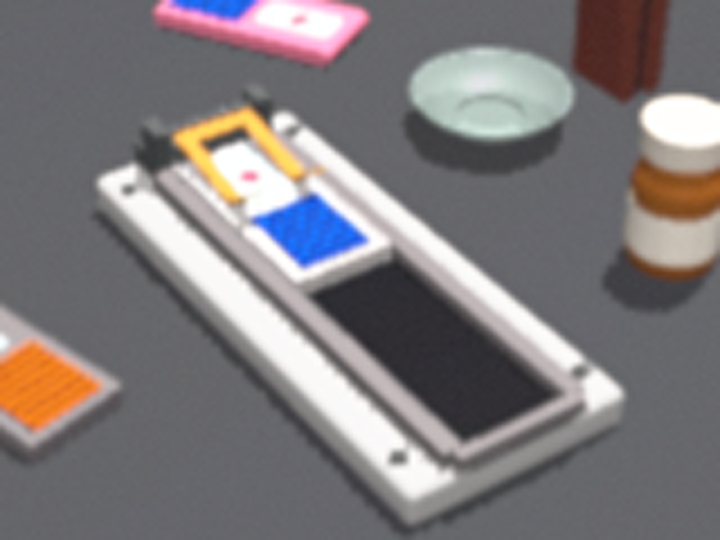

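View pics/top11.png

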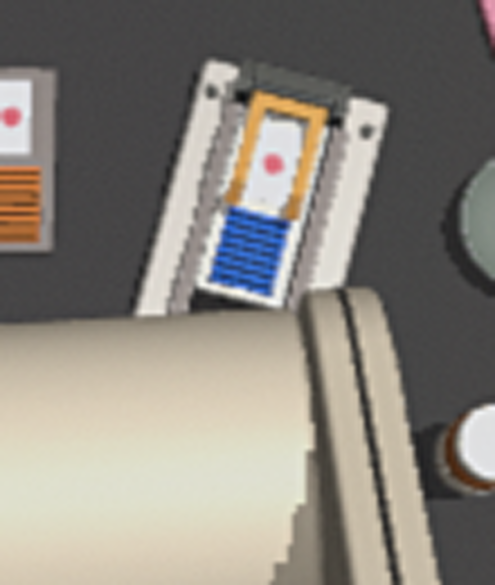

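The carrier lies under the clip legs: side pad centre at (310,230), clip over the slide at (240,150), and no black gap at the stop in the top view. The bystanders haven't moved. I'll check the pad position numerically.

```bash
python3 -c "
from h import *
c=np.array([597,12]);d=np.array([.9716,-.2364])
A=[onz('side',np.array(p)/4.5+[180,150]-.4,31)[:2] for p in((252,220),(313,192),(370,237),(303,268))]
B=[onz('top',np.array(p)/4.5+[210,110]-.4,31)[:2] for p in((226,206),(289,221),(273,297),(210,280))]
for Q in(A,B):
  m=np.mean(Q,0);v=m-c;print(m,'stage x',v@d,d[0]*v[1]-d[1]*v[0],'travel',(m-[534.4,27])@d)
  e=Q[0]+Q[1]-Q[2]-Q[3];print(np.degrees(np.arctan2(e[1],e[0])))
to([0,0,0])"
```

```text
[620.44937179   6.59039179] stage x 24.062241009826767 0.2874561519293479 travel 88.4304010098268
-12.919806502365239
[619.8818474    6.18121548] stage x 23.607563599284067 -0.2442623180216783 travel 87.97572359928408
-11.064503729023315
12.1833 [446.97786106  47.95633369 171.58962357] [[-0.237, 0.0, 0.972], [-0.972, -0.0, -0.237], [-0.0, -1.0, 0.0]] F [-0.15594216  0.78143552 -0.85242629] w 0.8527768016691861
delta cm [ 15.23  17.14 -42.3 ] yaw z -13.684513942227463
```

```bash
python3 -c "
from workcell import ctrl
print(ctrl.close_job())"
```

```text
the job is handed in; nothing more can be done
None
```

The carrier is loaded: I pressed its blue pad with closed fingers (about 18–32 N) and slid it about 88 mm under the clip to the end stop. I then lifted straight off and handed the job in at about 12 s. No verdict was reported.

**Checks that passed:**
- **Home position:** the forward force rose to 16 N with no further motion. After release the pad centre measured at stage x = 23.6 mm (top view) and 24.1 mm (side view). It should be 22 mm when home, so this agrees within the calibration.
- **Clip:** the pictures show its legs lying on top of the carrier. I could not measure the clip angle directly.
- **Robot and bystanders:** the arm was clear, with force readings at noise level. The jar, dish and spare carrier looked unmoved in the pictures.

**What disagreed:**
- **Fingertip height:** the fingers met the pad at a reported TCP height of about 4 mm instead of 31 mm. The real closed fingertips therefore sit about 27 mm above the stated TCP. I found the contact by slow force probing and checked it in the side view.
- **Press force:** it went above the suggested 10–20 N, to about 32 N at most.
- **Carrier angle:** the final pictures gave rough headings of −12.9° and −11.1° against −13.7° for the stage. The top-view figure is 0.046 rad off, inside the 0.06 rad limit. I put this down to picking corners by eye in a coarse picture.

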